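Lay an angle bracket over onto its long leg and set it back to back with its mate

TASK

The blue angle bracket stands on its short leg: tip it over about its corner onto its long leg without picking it up off the table. Then, keeping it on the table, bring it to the blue bracket that already lies on its long leg and set the two back to back, the upright legs touching flush and edges in line, ready to be bolted into a T. Do not shove the lying blue bracket out of its place, and leave the yellow bracket, the bolts and the tape where they are.

Things in the scene. Friction and masses are not known exactly. Their poses are not given: they have to be found in the camera images.
- bracket: Blue steel angle bracket to be tipped, about 0.35 kg: two legs 50 mm wide, 6 mm thick, square to each other; long leg 100 mm, short leg 60 mm outside. Origin mid outer corner edge; x along the short leg, z along the long leg, y along the edge; material lies on the inner side. Starts on its short leg, z up, x within 0.35 rad of world +y. Once tipped, x points up, z is level.
- bracket_corner (a point): Middle of the outer corner edge of that bracket (its origin), the edge it is tipped about. It must fall toward its own -x, away from its short leg; it overbalances at about 22 degrees and then falls by itself.
- bracket_back (a point): Middle of the outer face of that bracket's short leg, 30 mm from the corner; the face it stands on at first, and its upright back once it is tipped.
- mate: The other blue bracket, same sizes, loose, lying on its long leg, short leg upright (60 mm high). Origin mid outer corner edge, on the table; x along its long leg away from the corner (roughly world +y), z up along the short leg, y along the edge. Its back is the outer face of the upright leg, the plane x = 0, facing -x.
- odd_bracket: A yellow bracket, same sizes, pose and frame as the lying blue one, beside it (either of the two may be the nearer to the robot); a bystander.
- bolt0: Loose M10 bolt lying on the table, 48 mm long; origin at its middle, underneath. Bystander.
- bolt1: Second loose bolt like it. Bystander.
- etape: Roll of black electrical tape, 66 mm across, 19 mm high; origin at its middle, underneath. Bystander.
Mind the look-alikes: they are no part of the job. What is shaped like the bracket but pink is not meant.

How it is judged:
By the outcome, as a careful person would: the job done as asked, in the order asked, and still so for the second after the job is handed in, with the robot touching nothing.
It also fails if it takes over 64 s, if anything falls off the work surface, if the arm or the gripper's body presses on something with over 40 N, if the wrist force passes 120 N, or if a joint passes its speed limit or range.

ROBOT

A 6-joint arm with a two-finger parallel gripper is mounted at the origin on the work surface; the furniture and walls round the work are solid. World frame = base frame: x ahead of the robot, y to its left, z up, the work surface at z = 0. Lengths are in m, angles in rad, forces in N, time in s.
With the tool pointing down it reaches from about 0.3 to 0.775 m from the base axis. Payload 14.6 kg.
Tool frame: the origin (TCP) lies on the centre line of the jaws, within the pads' length; the fingertips stand ctrl.tcp_to_tips ahead of it and the grasp point (between the pads) lies 2 mm behind it (ctrl.tcp_to_tips is the distance from the TCP to the fingertips, in m); z points along the fingers, y is the line along which they close (so a half turn about z gives the same grasp; the last joint's range is limited). The gripper opens to 94 mm and grips with 3 to 60 N. Pads are 16 mm wide; open, the fingers measure 119 mm over their backs; the gripper's body (75 mm by 177 mm) begins 78 mm behind the grasp point.
Start: joints at [-1.409, 0.3, 1.521, -0, 1.321, -0.067], TCP at [0.125, -0.536, 0.222] pointing down, gripper open.
Joint ranges: [-3.03, 3.03], [-0.79, 2.21], [0.23, 2.52], [-1.04, 4.18], [0, 3.07], [-2.55, 2.55]. Speed limits (rad/s): [2.22, 2.22, 2.57, 3.14, 3.14, 3.14].

INTERFACE

Orientations are given as [roll, pitch, yaw] about the fixed x, y, z axes, in that order (R = Rz(yaw) Ry(pitch) Rx(roll)).
In Python, from station import telemetry, viewer, hand_in, ctrl gives the robot as it stands.
- The arm moves only by the tool step_arm, never from a script. Its argument "plan" is a list of rows, each an object of numbers: "dx", "dy", "dz": the shift along the tool's x, y, z scaled (see below); "rx", "ry", "rz": the turn, a rotation vector about the tool's x, y, z scaled (see below); "claw": the closure, from 0 (fully open) to 1 (shut). In form: [{"dx": .., "dy": .., "dz": .., "rx": .., "ry": .., "rz": .., "claw": ..}, ...]. A call has 1 to 10 rows; each row shifts and turns the commanded pose from where the row before left it, along the tool's axes as they then stand; what a row does not reach is not made up. The controller multiplies each number of a shift by 0.1 m and each number of a turn by 90 degrees. A row lasts 1/10 s, in which the tool goes at most 50 mm and 8.59 degrees, less where a joint would pass 70% of its speed; a pose out of reach is approached as far as the arm can. A call with a number of a shift or a turn outside -1 to 1 is refused whole. A call with a gripper value outside its range is refused whole. The fingers move at their own pace and stop on an object; "grip_force" is the grip in N (left out, the last holds). Time passes only in rows, so rows that do not move let the fingers close. It gives the time, the measured TCP pose, the force, the opening and the grip force at its end, in the units of the state.
- telemetry.get_obs(): the state, without advancing time (a new reading comes with each control period).
- viewer.camera(name): name is "side" or "top"; returns a dict with "img" (400x640x3 uint8, red, green, blue), "z_map" (400x640 float32, m along the optical axis (not along the pixel's ray), 0 where there is no reading), "fx", "fy", "cx", "cy" (pixels), "R" (3x3) and "t" (3): a world point X has camera coordinates R X + t. Camera axes: x right, y down, z forward; pixel columns grow to the right and rows downward; lengths in m; the calibration is good to about 2 mm. A picture is of the moment at which its call begins.
- hand_in(): hands the job in; it is judged then, once.
Trained networks look in a picture, given as the dict that the camera call returned (one of the last four; its "shot" number tells which), for a name from the list of things; names that differ only in an ending like _2 or _b are one class to them, and where a whole thing is asked for, a point or a joint stands for the part that bears it (a point fixed in the world has none). Each returns a list of dicts, best first, with "score" (0 to 1); they miss things now and then, are a little off and sometimes report something else, mostly with a low value. They report only what shows in the picture. A call takes as long as a camera call. They do not tell look-alikes from the thing itself.
- viewer.recognise(target, picture): "rect" ([left, top, right, bottom] in pixels, round what is visible of it).
The state is a dict: "time_s": time; "qpos": joint angles; "joint_vel": joint speeds; "tau": joint torques, N m; "ee_pos": TCP position; "eef_rot": TCP orientation; "force": force on the tool from outside, world axes, zero at the start; "moment": the same for the moment, N m; "grip_width": finger opening in m; "grip_force": force on a finger pad.
Only numpy, scipy, OpenCV 4.12 (cv2) and the standard library are available. Lean on these libraries where they do the work, as an engineer would, in place of code of your own. Each camera call takes 0.05 s, during which the arm holds its last target. There are 200 camera calls.

## Working session

There is one attempt and no reset: what is moved stays moved. The work goes in short steps, Python scripts to look and compute and a tool call to move; the robot and the scene stay as the last step left them, time stands still between calls to the robot, and variables do not carry over. Pictures are saved under pics/ and viewed, at most 10 in all, crops included, and the job is handed in when it is done.

Besides the shell and the picture viewer there is one more tool, called after "Request:" in YAML: its name, and indented under it one key for each argument. step_arm: Moves the arm, as the interface text tells. Shifts and turns lie within -1 to 1; 1 stands for 0.1 m of shift or 90 degrees of turn. Its arguments: {"type":"object","properties":{"plan":{"type":"array"},"grip_force":{"type":"number"}},"required":["plan"]}

```bash
mkdir -p pics
python3 - <<'E'
from station import telemetry, viewer, ctrl
import cv2,numpy as np
o=telemetry.get_obs(); print({k:np.round(v,3).tolist() for k,v in o.items()}, ctrl.tcp_to_tips)
for n in ("top","side"):
    p=viewer.camera(n); cv2.imwrite(f"pics/{n}0.png",p["img"][:,:,::-1])
    np.savez(f"{n}0.npz",**{k:p[k] for k in("img","z_map","fx","fy","cx","cy","R","t")})
    print(n,p["fx"],p["fy"],p["cx"],p["cy"],np.round(p["R"],3).tolist(),np.round(p["t"],3).tolist())
    for t in("bracket","mate","odd_bracket","bolt0","etape"):
        print(t,[(np.round(r["rect"]).tolist(),round(r["score"],2)) for r in viewer.recognise(t,p)[:4]])
E
```

```text
{'time_s': 0.0, 'qpos': [-1.409, 0.3, 1.522, 0.0, 1.321, -0.067], 'joint_vel': [-0.002, 0.0, -0.0, 0.001, -0.0, 0.001], 'tau': [-0.002, -53.181, -35.274, 0.071, 0.025, -0.0], 'ee_pos': [0.125, -0.535, 0.222], 'eef_rot': [-3.14, -0.0, 0.229], 'force': [0.937, 0.485, 0.66], 'moment': [-0.011, -0.034, -0.041], 'grip_force': 0.0, 'grip_width': 0.094} 0.017
top 431.1312902418637 431.1312902418637 321.6506902083117 201.5267288258317 [[0.014, -1.0, 0.001], [-0.987, -0.014, -0.162], [0.162, 0.001, -0.987]] [-0.163, 0.514, 0.834]
bracket [([282.0, 179.0, 316.0, 214.0], 0.9), ([288.0, 226.0, 329.0, 266.0], 0.86)]
mate []
odd_bracket [([190.0, 221.0, 239.0, 252.0], 0.88)]
bolt0 [([301.0, 143.0, 326.0, 153.0], 0.55)]
etape [([399.0, 258.0, 432.0, 293.0], 0.97)]
side 515.8296979204947 515.8296979204947 321.1324326567527 196.01953342862882 [[-1.0, 0.021, -0.012], [0.018, 0.345, -0.938], [-0.015, -0.938, -0.346]] [0.496, 0.093, 0.845]
bracket [([336.0, 170.0, 378.0, 230.0], 0.67), ([280.0, 178.0, 315.0, 242.0], 0.64), ([359.0, 175.0, 390.0, 191.0], 0.31)]
mate [([254.0, 227.0, 295.0, 296.0], 0.84)]
odd_bracket [([338.0, 229.0, 385.0, 299.0], 0.83)]
bolt0 [([234.0, 214.0, 248.0, 231.0], 0.67), ([233.0, 202.0, 249.0, 216.0], 0.52)]
etape [([359.0, 176.0, 390.0, 190.0], 0.67)]
```

Run:
```python
import cv2,numpy as np
a=cv2.imread("pics/top0.png")[110:310,160:460]; b=cv2.imread("pics/side0.png")[130:330,180:480]
cv2.imwrite("pics/both0.png",cv2.resize(np.vstack([a,b]),None,fx=2,fy=1.5)[:600] if 0 else cv2.resize(np.hstack([a,b]),(800,267),interpolation=cv2.INTER_CUBIC))
cv2.imwrite("pics/t0.png",cv2.resize(a,(800,533),interpolation=cv2.INTER_CUBIC));cv2.imwrite("pics/s0.png",cv2.resize(b,(800,533),interpolation=cv2.INTER_CUBIC))
```

```text
(no output)
```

View pics/t0.png

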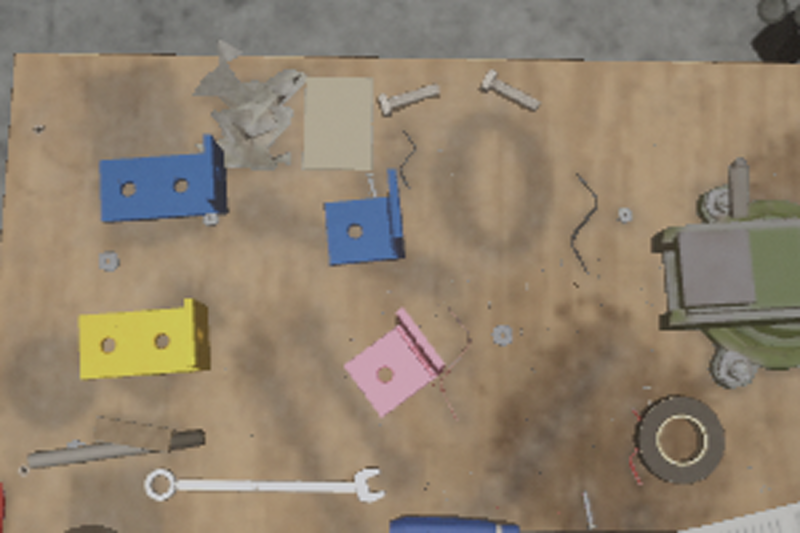

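View pics/s0.png

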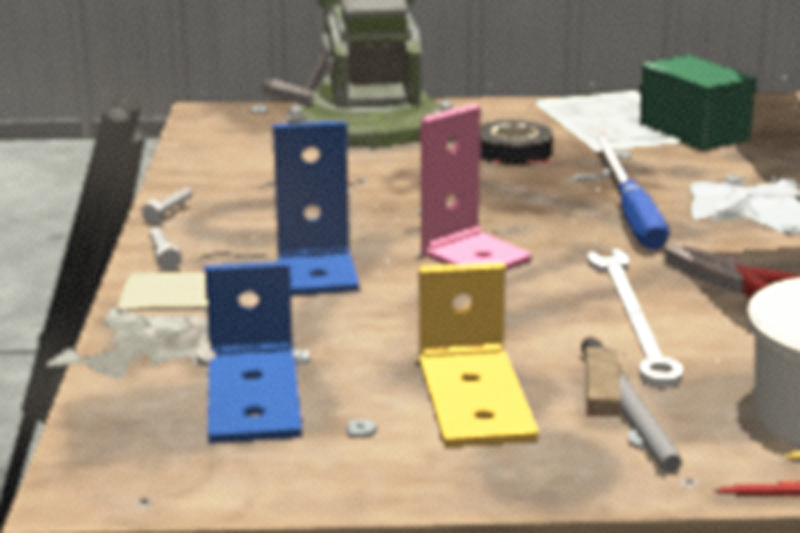

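Top crop: the upright blue bracket is at about (365,220). The mate is at (160,180) and the yellow one at (145,340), with their backs facing right (-y). The pink decoy is at (395,365). The fall zone to the right of the upright bracket is free. Next I'll fit the model silhouettes.

```bash
cat > h.py <<'E'
import cv2,numpy as np
from scipy.optimize import minimize
DIM={"stand":(.06,.1),"lie":(.1,.06)}
def shot(n,name=None):
    from station import viewer
    p=viewer.camera(n)
    if name: cv2.imwrite(f"pics/{name}.png",p["img"][:,:,::-1])
    return p
def blobs(p):
    h=cv2.cvtColor(p["img"],cv2.COLOR_RGB2HSV)
    m=cv2.inRange(h,(100,110,25),(125,255,255))
    return [c for c in cv2.findContours(m,cv2.RETR_EXTERNAL,cv2.CHAIN_APPROX_NONE)[0] if cv2.contourArea(c)>300]
def proj(p,X):
    c=X@np.asarray(p["R"]).T+p["t"]
    return np.c_[c[:,0]/c[:,2]*p["fx"]+p["cx"],c[:,1]/c[:,2]*p["fy"]+p["cy"]]
def unproj(p,u,v,z=0):
    d=np.asarray(p["R"]).T@np.array([(u-p["cx"])/p["fx"],(v-p["cy"])/p["fy"],1]); o=-np.asarray(p["R"]).T@p["t"]
    return o+d*(z-o[2])/d[2]
def box(a,b): return np.array([[x,y,z] for x in(a[0],b[0]) for y in(a[1],b[1]) for z in(a[2],b[2])])
def place(q,P):
    c,s=np.cos(q[2]),np.sin(q[2]); return P@np.array([[c,s,0],[-s,c,0],[0,0,1]])+[q[0],q[1],0]
S=8
def render(p,q,kind,off):
    lx,lz=DIM[kind]; m=np.zeros((400*S//2,640*S//2),np.uint8); k=S//2
    for b in(box((0,-.025,0),(lx,.025,.006)),box((0,-.025,0),(.006,.025,lz))):
        h=cv2.convexHull((((proj(p,place(q,b))+off+.5)*k-.5)*16).round().astype(np.int32))
        cv2.fillConvexPoly(m,h,255,shift=4)
    return cv2.resize(m,(640,400),interpolation=cv2.INTER_AREA).astype(float)/255
def fit(pics,kind,q0,off=None):
    """pics: list of pictures; off: per-picture pixel offsets"""
    obs=[]
    for p in pics:
        u=proj(p,place(q0,np.array([[.02,0,.02]])))[0]
        c=min(blobs(p),key=lambda c:np.hypot(*(c[:,0].mean(0)-u)))
        m=np.zeros((400,640),np.uint8); cv2.drawContours(m,[c],-1,255,-1)
        obs.append(cv2.GaussianBlur(m/255.,(0,0),1))
    off=off or [(0,0)]*len(pics)
    f=lambda q:sum(((cv2.GaussianBlur(render(p,q,kind,o),(0,0),1)-m)**2).sum() for p,m,o in zip(pics,obs,off))
    q=np.array(q0,float)
    for s in(.01,.002):
        r=minimize(f,q,method="Nelder-Mead",options=dict(initial_simplex=np.vstack([q]+[q+d for d in np.diag([s,s,s*10])]),xatol=1e-5,fatol=1e-3)); q=r.x
    return q,r.fun
E
cat > m.py <<'E'
from h import *
def ld(n): d=np.load(n); return {k:d[k] for k in d.files}
T,Sd=ld("top0.npz"),ld("side0.npz")
print("corner guesses",unproj(T,160+403*.375,110+255*.375),unproj(T,160+225*.375,110+180*.375))
for p in(T,Sd): print([cv2.boundingRect(c) for c in blobs(p)])
q=np.array([unproj(T,160+400*.375,110+225*.375)[0],unproj(T,160+400*.375,0)[1],1.57])
m=np.array([unproj(T,0,110+185*.375)[0],unproj(T,160+225*.375,180)[1],1.57])
for pp in([T],[Sd],[T,Sd]):
    for k,g in(("stand",q),("lie",m)): r=fit(pp,k,g); print(len(pp),k,np.round(r[0],4),round(r[1],1))
E
python3 m.py
```

```text
corner guesses [ 0.51423463 -0.13312019  0.        ] [0.57338486 0.01149029 0.        ]
[(282, 174, 29, 35), (198, 161, 44, 32)]
[(258, 220, 56, 75), (284, 176, 25, 37)]
1 stand [ 0.5375 -0.131   1.6807] 35.2
1 lie [0.5709 0.0141 1.6503] 102.8
1 stand [ 0.576  -0.3892  3.1999] 193.3
1 lie [0.5709 0.0073 1.6339] 417.7
2 stand [ 0.5367 -0.132   1.6418] 1316.4
2 lie [0.5711 0.011  1.6452] 549.4
```

```bash
cat > j.py <<'E'
from h import *
from scipy.optimize import least_squares
def mask(p,roi):
    h=cv2.cvtColor(p["img"],cv2.COLOR_RGB2HSV)
    m=cv2.inRange(h,(98,90,12),(128,255,255)); z=np.zeros_like(m)
    x0,y0,x1,y1=roi; z[y0:y1,x0:x1]=m[y0:y1,x0:x1]
    o=np.zeros_like(m)
    cs=[c for c in cv2.findContours(z,cv2.RETR_EXTERNAL,cv2.CHAIN_APPROX_NONE)[0] if cv2.contourArea(c)>60]
    cv2.drawContours(o,cs,-1,255,-1); return o
def joint(pics,kinds,Q0,pad=25,sig=1.):
    """fit brackets jointly plus a pixel offset of camera 2.. relative to camera 1"""
    n=len(kinds); M=[];B=[]
    for p in pics:
        a=np.vstack([proj(p,place(q,box((0,-.025,0),(DIM[k][0],.025,DIM[k][1])))) for q,k in zip(Q0,kinds)])
        x0,y0=np.maximum(a.min(0)-pad,0).astype(int); x1,y1=(a.max(0)+pad).astype(int); B.append((x0,y0,x1,y1)); M.append(mask(p,B[-1]))
    def res(v,s):
        r=[]
        for i,p in enumerate(pics):
            o=v[3*n+2*i-2:3*n+2*i] if i else (0,0); m=0
            for j in range(n): m=np.maximum(m,render(p,v[3*j:3*j+3]*[.01,.01,.1],kinds[j],o))
            x0,y0,x1,y1=B[i]; d=cv2.GaussianBlur(m-M[i]/255.,(0,0),s); r.append(d[y0:y1,x0:x1].ravel())
        return np.concatenate(r)
    v=np.concatenate([np.array(q)/[.01,.01,.1] for q in Q0]+[np.zeros(2*(len(pics)-1))])
    for s,st in((4,.1),(2,.05),(sig,.03)):
        r=least_squares(res,v,args=(s,),diff_step=None,jac=lambda v,s,st=st:np.array([(res(v+e,s)-res(v-e,s))/(2*st) for e in np.eye(len(v))*st]).T); v=r.x
    return [v[3*j:3*j+3]*[.01,.01,.1] for j in range(n)],v[3*n:],2*r.cost,M
def overlay(p,kinds,Q,name,crop,off=(0,0),sc=3):
    im=p["img"][:,:,::-1].copy(); x0,y0,x1,y1=crop; im=cv2.resize(im[y0:y1,x0:x1],None,fx=sc,fy=sc,interpolation=cv2.INTER_CUBIC)
    for q,k in zip(Q,kinds):
        m=cv2.resize(render(p,q,k,np.array(off))[y0:y1,x0:x1],None,fx=sc,fy=sc)
        cv2.drawContours(im,cv2.findContours((m>.5).astype(np.uint8),cv2.RETR_EXTERNAL,cv2.CHAIN_APPROX_NONE)[0],-1,(0,255,0),1)
    cv2.imwrite(f"pics/{name}.png",im)
E
python3 - <<'E'
from j import *
def ld(n): d=np.load(n); return {k:d[k] for k in d.files}
T,Sd=ld("top0.npz"),ld("side0.npz")
Q0=[np.array([.5367,-.132,1.64]),np.array([.571,.011,1.645])]
for pp in([T],[Sd],[T,Sd]):
    Q,o,c,M=joint(pp,["stand","lie"],Q0); print(np.round(Q,4).tolist(),np.round(o,2),round(c,1))
overlay(T,["stand","lie"],Q,"ov1t",(180,140,340,230),sc=4)
overlay(Sd,["stand","lie"],Q,"ov1s",(230,160,340,310),off=o,sc=4)
a,b=cv2.imread("pics/ov1t.png"),cv2.imread("pics/ov1s.png"); b=cv2.resize(b,None,fx=.8,fy=.8)[:,:]; a=cv2.resize(a,(440,248))
c=np.zeros((480,800,3),np.uint8); c[:248,:440]=a; c[:480,445:445+352]=b; cv2.imwrite("pics/ov1.png",c)
E
```

```text
[[0.5372, -0.1308, 1.6736], [0.5707, 0.0147, 1.649]] [] 108.7
[[0.538, -0.1355, 1.6305], [0.5718, 0.008, 1.6452]] [] 208.7
[[0.5362, -0.1308, 1.6386], [0.5699, 0.0124, 1.6418]] [-1.05 -0.97] 345.9
```

View pics/ov1.png

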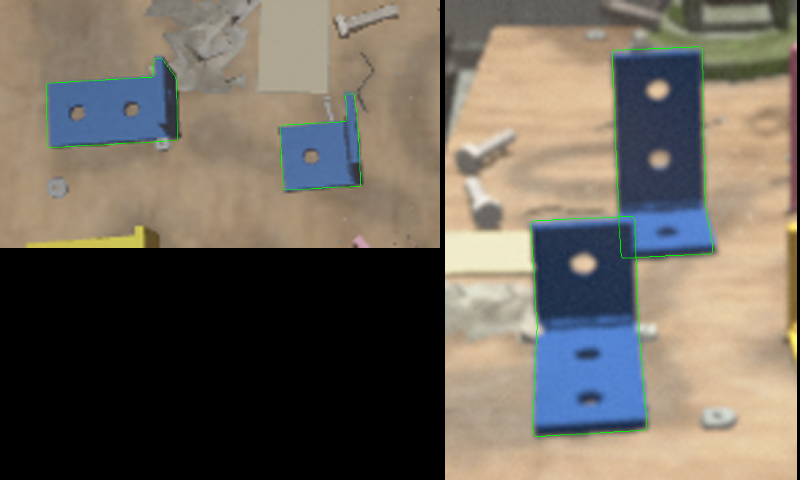

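The overlay shows both outlines matching the blue brackets closely. Bracket: corner (0.537,-0.131), yaw about 1.65. Mate: corner (0.570,0.013), yaw 1.645. Before setting out I'll check how high the vise stands along the path.

Run:
```python
from h import *
d=np.load("top0.npz"); z=d["z_map"]; v,u=np.mgrid[0:400,0:640]
C=np.stack([(u-d["cx"])/d["fx"]*z,(v-d["cy"])/d["fy"]*z,z],-1); W=(C-d["t"])@d["R"]
ok=(z>0)
for x in np.arange(.1,.8,.1):
    print(round(x,1),[ (lambda s: round(float(np.percentile(s,99)),2) if s.size>20 else None)(W[...,2][ok&(abs(W[...,0]-x)<.05)&(abs(W[...,1]-y)<.05)]) for y in np.arange(-.6,.31,.1)])
```

```text
0.1 [None, 0.0, 0.0, 0.0, 0.0, 0.0, 0.0, None, None, None]
0.2 [None, 0.0, 0.06, 0.06, 0.02, 0.43, 0.41, 0.34, 0.01, None]
0.3 [None, 0.01, 0.03, 0.02, 0.03, 0.02, 0.01, 0.07, 0.01, None]
0.4 [None, 0.15, 0.16, 0.02, 0.1, 0.1, 0.06, 0.02, 0.0, None]
0.5 [0.14, 0.16, 0.16, 0.13, 0.0, 0.1, 0.06, 0.01, 0.0, None]
0.6 [None, 0.01, 0.05, 0.0, 0.01, 0.04, 0.06, 0.01, 0.0, None]
0.7 [None, 0.02, 0.02, 0.0, 0.02, 0.01, 0.01, 0.0, 0.0, None]
```

Request:
step_arm:
  plan:
    - {"rz": -0.09, "claw": 1}
    - {"rz": -0.09, "claw": 1}
    - {"rz": -0.09, "claw": 1}
    - {"rz": -0.09, "claw": 1}
    - {"rz": -0.09, "claw": 1}
    - {"rz": -0.09, "claw": 1}
    - {"rz": -0.09, "claw": 1}
    - {"rz": -0.09, "claw": 1}
    - {"rz": -0.09, "claw": 1}
    - {"rz": -0.09, "claw": 1}

```text
$.plan[0]: bad value
```

Request:
step_arm:
  plan:
    - {"dx": 0, "dy": 0, "dz": 0, "rx": 0, "ry": 0, "rz": -0.09, "claw": 1}
    - {"dx": 0, "dy": 0, "dz": 0, "rx": 0, "ry": 0, "rz": -0.09, "claw": 1}

```text
time_s: 0.8
ee_pos: [0.1247, -0.5357, 0.2224]
eef_rot: [-3.142, -0.0, 0.517]
force: [0.7, -0.5, 0.2]
grip_width: 0.0812
grip_force: 0.0
```

Request:
step_arm:
  plan:
    - {"dx": 0, "dy": 0, "dz": 0, "rx": 0, "ry": 0, "rz": -0.09, "claw": 1}
    - {"dx": 0, "dy": 0, "dz": 0, "rx": 0, "ry": 0, "rz": -0.09, "claw": 1}
    - {"dx": 0, "dy": 0, "dz": 0, "rx": 0, "ry": 0, "rz": -0.09, "claw": 1}
    - {"dx": 0, "dy": 0, "dz": 0, "rx": 0, "ry": 0, "rz": -0.09, "claw": 1}
    - {"dx": 0, "dy": 0, "dz": 0, "rx": 0, "ry": 0, "rz": -0.09, "claw": 1}
    - {"dx": 0, "dy": 0, "dz": 0, "rx": 0, "ry": 0, "rz": -0.09, "claw": 1}
    - {"dx": 0, "dy": 0, "dz": 0, "rx": 0, "ry": 0, "rz": -0.09, "claw": 1}
    - {"dx": 0, "dy": 0, "dz": 0, "rx": 0, "ry": 0, "rz": -0.09, "claw": 1}

```text
time_s: 1.6
ee_pos: [0.1248, -0.5357, 0.2225]
eef_rot: [3.142, 0.0, 1.648]
force: [-0.3, -0.4, 0.4]
grip_width: 0.0173
grip_force: 0.0
```

Request:
step_arm:
  plan:
    - {"dx": 0.27, "dy": 0.3, "dz": 0, "rx": 0, "ry": 0, "rz": 0, "claw": 1}
    - {"dx": 0.27, "dy": 0.3, "dz": 0, "rx": 0, "ry": 0, "rz": 0, "claw": 1}
    - {"dx": 0.27, "dy": 0.3, "dz": 0, "rx": 0, "ry": 0, "rz": 0, "claw": 1}
    - {"dx": 0.27, "dy": 0.3, "dz": 0, "rx": 0, "ry": 0, "rz": 0, "claw": 1}
    - {"dx": 0.27, "dy": 0.3, "dz": 0, "rx": 0, "ry": 0, "rz": 0, "claw": 1}
    - {"dx": 0.27, "dy": 0.3, "dz": 0, "rx": 0, "ry": 0, "rz": 0, "claw": 1}
    - {"dx": 0.27, "dy": 0.3, "dz": 0, "rx": 0, "ry": 0, "rz": 0, "claw": 1}
    - {"dx": 0.27, "dy": 0.3, "dz": 0, "rx": 0, "ry": 0, "rz": 0, "claw": 1}
    - {"dx": 0.27, "dy": 0.3, "dz": 0, "rx": 0, "ry": 0, "rz": 0, "claw": 1}
    - {"dx": 0.27, "dy": 0.3, "dz": 0, "rx": 0, "ry": 0, "rz": 0, "claw": 1}

```text
time_s: 2.6
ee_pos: [0.4056, -0.2435, 0.2227]
eef_rot: [3.141, 0.0, 1.642]
force: [0.6, -0.7, -0.8]
grip_width: 0.0007
grip_force: 0.0
```

Request:
step_arm:
  plan:
    - {"dx": 0.26, "dy": 0.28, "dz": 0, "rx": 0, "ry": 0, "rz": 0, "claw": 1}
    - {"dx": 0.26, "dy": 0.28, "dz": 0, "rx": 0, "ry": 0, "rz": 0, "claw": 1}
    - {"dx": 0.26, "dy": 0.28, "dz": 0, "rx": 0, "ry": 0, "rz": 0, "claw": 1}
    - {"dx": 0.26, "dy": 0.28, "dz": 0, "rx": 0, "ry": 0, "rz": 0, "claw": 1}
    - {"dx": 0.26, "dy": 0.28, "dz": 0, "rx": 0, "ry": 0, "rz": 0, "claw": 1}
    - {"dx": 0, "dy": 0, "dz": 0.3, "rx": 0, "ry": 0, "rz": 0, "claw": 1}
    - {"dx": 0, "dy": 0, "dz": 0.3, "rx": 0, "ry": 0, "rz": 0, "claw": 1}
    - {"dx": 0, "dy": 0, "dz": 0, "rx": 0, "ry": 0, "rz": 0, "claw": 1}

```text
time_s: 3.4
ee_pos: [0.5334, -0.1045, 0.159]
eef_rot: [-3.136, -0.002, 1.643]
force: [-0.1, 0.5, 0.2]
grip_width: 0.0004
grip_force: 0.0
```

Request:
step_arm:
  plan:
    - {"dx": 0, "dy": 0.02, "dz": 0.2, "rx": 0, "ry": 0, "rz": 0, "claw": 1}
    - {"dx": 0, "dy": 0, "dz": 0.2, "rx": 0, "ry": 0, "rz": 0, "claw": 1}
    - {"dx": 0, "dy": 0, "dz": 0.22, "rx": 0, "ry": 0, "rz": 0, "claw": 1}
    - {"dx": 0, "dy": 0, "dz": 0, "rx": 0, "ry": 0, "rz": 0, "claw": 1}

```text
time_s: 3.8
ee_pos: [0.5363, -0.105, 0.0996]
eef_rot: [-3.139, -0.001, 1.642]
force: [0.3, 0.2, 0.1]
grip_width: 0.0004
grip_force: 0.0
```

Run:
```python
from h import *
from station import telemetry
print(telemetry.get_obs()["ee_pos"],telemetry.get_obs()["force"])
a=shot("side")["img"][130:310,230:370,::-1]; b=shot("top")["img"][120:260,230:380,::-1]
c=np.hstack([cv2.resize(a,(400,514)),cv2.copyMakeBorder(cv2.resize(b,(400,373)),0,141,0,0,0)]); cv2.imwrite("pics/pre.png",c)
```

```text
[ 0.53625267 -0.10504964  0.0995854 ] [0.25493106 0.20776064 0.14994032]
```

View pics/pre.png

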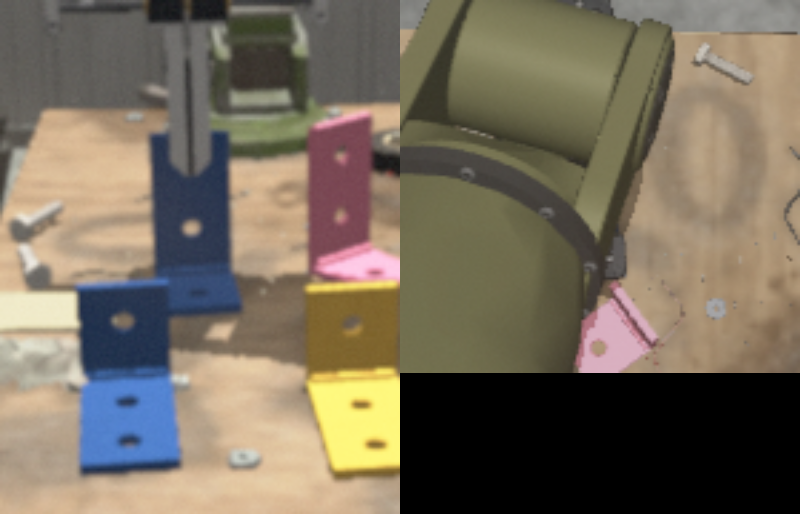

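The side view shows the closed fingertips, at about (190,170), centred in front of the blue bracket's long leg near its top. Now I'll push.

Request:
step_arm:
  plan:
    - {"dx": -0.06, "dy": 0, "dz": 0, "rx": 0, "ry": 0, "rz": 0, "claw": 1}
    - {"dx": -0.06, "dy": 0, "dz": 0, "rx": 0, "ry": 0, "rz": 0, "claw": 1}
    - {"dx": -0.04, "dy": 0, "dz": 0, "rx": 0, "ry": 0, "rz": 0, "claw": 1}
    - {"dx": -0.04, "dy": 0, "dz": 0, "rx": 0, "ry": 0, "rz": 0, "claw": 1}
    - {"dx": -0.04, "dy": 0, "dz": 0, "rx": 0, "ry": 0, "rz": 0, "claw": 1}
    - {"dx": -0.04, "dy": 0, "dz": 0, "rx": 0, "ry": 0, "rz": 0, "claw": 1}
    - {"dx": -0.04, "dy": 0, "dz": 0, "rx": 0, "ry": 0, "rz": 0, "claw": 1}
    - {"dx": -0.03, "dy": 0, "dz": 0, "rx": 0, "ry": 0, "rz": 0, "claw": 1}
    - {"dx": -0.03, "dy": 0, "dz": 0, "rx": 0, "ry": 0, "rz": 0, "claw": 1}

```text
time_s: 4.8
ee_pos: [0.5397, -0.1432, 0.1004]
eef_rot: [-3.141, -0.0, 1.643]
force: [-0.5, 0.6, -0.2]
grip_width: 0.0005
grip_force: 0.0
```

Request:
step_arm:
  plan:
    - {"dx": -0.03, "dy": 0, "dz": 0, "rx": 0, "ry": 0, "rz": 0, "claw": 1}
    - {"dx": -0.03, "dy": 0, "dz": 0, "rx": 0, "ry": 0, "rz": 0, "claw": 1}
    - {"dx": -0.03, "dy": 0, "dz": 0, "rx": 0, "ry": 0, "rz": 0, "claw": 1}
    - {"dx": -0.03, "dy": 0, "dz": 0, "rx": 0, "ry": 0, "rz": 0, "claw": 1}
    - {"dx": -0.03, "dy": 0, "dz": 0, "rx": 0, "ry": 0, "rz": 0, "claw": 1}
    - {"dx": 0, "dy": 0, "dz": 0, "rx": 0, "ry": 0, "rz": 0, "claw": 1}
    - {"dx": 0, "dy": 0, "dz": 0, "rx": 0, "ry": 0, "rz": 0, "claw": 1}

```text
time_s: 5.5
ee_pos: [0.5407, -0.1579, 0.1004]
eef_rot: [-3.142, -0.0, 1.642]
force: [1.0, -0.3, -0.4]
grip_width: 0.0006
grip_force: 0.0
```

Run:
```python
from h import *
a=shot("side")["img"][130:310,230:370,::-1]
cv2.imwrite("pics/post.png",cv2.resize(a,(400,514)))
```

```text
(no output)
```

View pics/post.png

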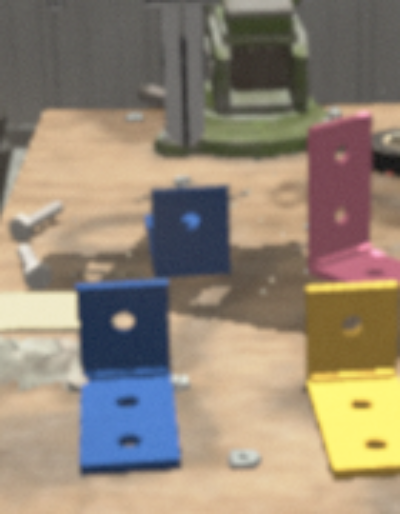

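The bracket is tipped: its upright short leg is at about (190,230) in the crop. I'll back the arm off to clear the top view.

Request:
step_arm:
  plan:
    - {"dx": 0, "dy": 0, "dz": -0.3, "rx": 0, "ry": 0, "rz": 0, "claw": 0.3}
    - {"dx": 0, "dy": 0, "dz": -0.3, "rx": 0, "ry": 0, "rz": 0, "claw": 0.3}
    - {"dx": 0, "dy": 0, "dz": -0.3, "rx": 0, "ry": 0, "rz": 0, "claw": 0.3}
    - {"dx": 0, "dy": 0, "dz": -0.3, "rx": 0, "ry": 0, "rz": 0, "claw": 0.3}
    - {"dx": -0.35, "dy": -0.3, "dz": 0, "rx": 0, "ry": 0, "rz": 0, "claw": 0.3}
    - {"dx": -0.35, "dy": -0.3, "dz": 0, "rx": 0, "ry": 0, "rz": 0, "claw": 0.3}
    - {"dx": -0.35, "dy": -0.3, "dz": 0, "rx": 0, "ry": 0, "rz": 0, "claw": 0.3}
    - {"dx": -0.35, "dy": -0.3, "dz": 0, "rx": 0, "ry": 0, "rz": 0, "claw": 0.3}
    - {"dx": -0.35, "dy": -0.3, "dz": 0, "rx": 0, "ry": 0, "rz": 0, "claw": 0.3}
    - {"dx": -0.35, "dy": -0.3, "dz": 0, "rx": 0, "ry": 0, "rz": 0, "claw": 0.3}

```text
time_s: 6.55
ee_pos: [0.375, -0.3814, 0.2206]
eef_rot: [3.141, 0.0, 1.643]
force: [0.9, -0.1, -0.4]
grip_width: 0.0656
grip_force: 0.0
```

Request:
step_arm:
  plan:
    - {"dx": -0.3, "dy": -0.3, "dz": 0, "rx": 0, "ry": 0, "rz": 0, "claw": 0.3}
    - {"dx": -0.3, "dy": -0.3, "dz": 0, "rx": 0, "ry": 0, "rz": 0, "claw": 0.3}
    - {"dx": 0, "dy": 0, "dz": 0, "rx": 0, "ry": 0, "rz": 0, "claw": 0.3}

```text
time_s: 6.85
ee_pos: [0.3178, -0.4471, 0.2202]
eef_rot: [-3.141, 0.0, 1.638]
force: [0.0, 0.3, 0.1]
grip_width: 0.0656
grip_force: 0.0
```

```bash
cat > meas.py <<'E'
from j import *
import sys
T,Sd=shot("top"),shot("side")
Q0=[np.array(eval(sys.argv[1])),np.array([.5705,.0135,1.645])]
K=["lie","lie"]
for pp in([T],[Sd],[T,Sd]):
    Q,o,c,M=joint(pp,K,Q0); b,m=Q
    u=np.array([np.cos(m[2]),np.sin(m[2])]);v=np.array([u[1],-u[0]]);d=m[:2]-b[:2]
    print(np.round(Q,4).tolist(),np.round(o,2),round(c,1),"gap mm",round(d@u*1e3,1),"lat mm",round(d@v*1e3,1),"dyaw deg",round(np.degrees((m[2]-b[2]-np.pi+np.pi)%(2*np.pi)-np.pi),2))
overlay(T,K,Q,"a",(180,130,380,230),sc=2); overlay(Sd,K,Q,"b",(220,160,340,310),off=o,sc=3)
a,b=cv2.imread("pics/a.png"),cv2.imread("pics/b.png"); c=np.zeros((450,765,3),np.uint8); c[:200,:400]=a; c[:,405:]=b; cv2.imwrite(f"pics/{sys.argv[2]}.png",c)
E
python3 meas.py "[.537,-.131,4.787]" ov2
```

```text
[[0.5374, -0.1327, 4.8334], [0.5711, 0.0149, 1.657]] [] 101.1 gap mm 144.1 lat mm 46.3 dyaw deg -1.99
[[0.5399, -0.1355, 4.7721], [0.5724, 0.0078, 1.6534]] [] 226.0 gap mm 140.2 lat mm 44.3 dyaw deg 1.31
[[0.5389, -0.1323, 4.8027], [0.5716, 0.0122, 1.656]] [-0.32 -0.77] 356.7 gap mm 141.2 lat mm 44.9 dyaw deg -0.29
```

View pics/ov2.png

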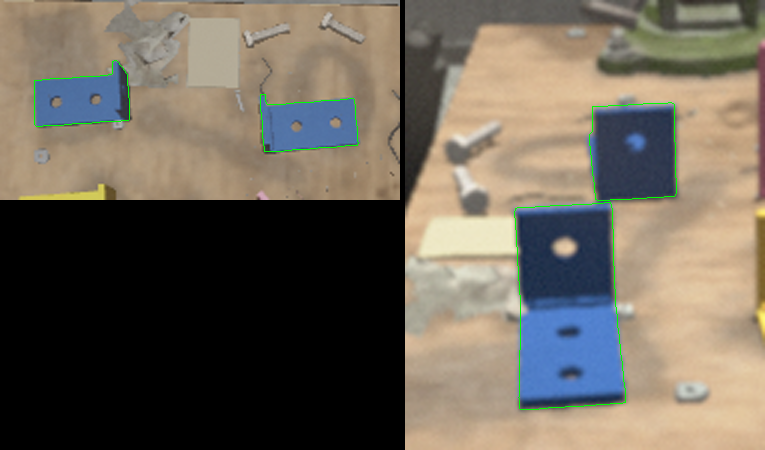

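The overlay confirms the bracket is lying on its long leg and the mate hasn't moved. Now I'll go above the upright leg to grip its edges.

Request:
step_arm:
  plan:
    - {"dx": 0.32, "dy": 0.27, "dz": 0, "rx": 0, "ry": 0, "rz": -0.007, "claw": 0.22}
    - {"dx": 0.32, "dy": 0.27, "dz": 0, "rx": 0, "ry": 0, "rz": 0, "claw": 0.22}
    - {"dx": 0.32, "dy": 0.27, "dz": 0, "rx": 0, "ry": 0, "rz": 0, "claw": 0.22}
    - {"dx": 0.32, "dy": 0.27, "dz": 0, "rx": 0, "ry": 0, "rz": 0, "claw": 0.22}
    - {"dx": 0.32, "dy": 0.27, "dz": 0, "rx": 0, "ry": 0, "rz": 0, "claw": 0.22}
    - {"dx": 0.32, "dy": 0.27, "dz": 0, "rx": 0, "ry": 0, "rz": 0, "claw": 0.22}
    - {"dx": 0.32, "dy": 0.27, "dz": 0, "rx": 0, "ry": 0, "rz": 0, "claw": 0.22}
    - {"dx": 0.32, "dy": 0.27, "dz": 0, "rx": 0, "ry": 0, "rz": 0, "claw": 0.22}
    - {"dx": 0.32, "dy": 0.27, "dz": 0, "rx": 0, "ry": 0, "rz": 0, "claw": 0.22}

```text
time_s: 7.85
ee_pos: [0.5404, -0.1343, 0.2207]
eef_rot: [3.141, -0.0, 1.656]
force: [0.3, -0.5, -0.2]
grip_width: 0.0733
grip_force: 0.0
```

Request:
step_arm:
  plan:
    - {"dx": 0, "dy": 0, "dz": 0.3, "rx": 0, "ry": 0, "rz": 0, "claw": 0.22}
    - {"dx": 0, "dy": 0, "dz": 0.3, "rx": 0, "ry": 0, "rz": 0, "claw": 0.22}
    - {"dx": 0, "dy": 0, "dz": 0.3, "rx": 0, "ry": 0, "rz": 0, "claw": 0.22}
    - {"dx": 0, "dy": 0, "dz": 0.3, "rx": 0, "ry": 0, "rz": 0, "claw": 0.22}
    - {"dx": 0, "dy": 0, "dz": 0, "rx": 0, "ry": 0, "rz": 0, "claw": 0.22}
    - {"dx": 0, "dy": 0, "dz": 0, "rx": 0, "ry": 0, "rz": 0, "claw": 0.22}

```text
time_s: 8.45
ee_pos: [0.5398, -0.1366, 0.1013]
eef_rot: [3.141, -0.0, 1.655]
force: [0.7, -0.2, 0.9]
grip_width: 0.0731
grip_force: 0.0
```

Request:
step_arm:
  plan:
    - {"dx": -0.05, "dy": -0.01, "dz": 0, "rx": 0, "ry": 0, "rz": 0, "claw": 0.22}
    - {"dx": 0, "dy": 0, "dz": 0.2, "rx": 0, "ry": 0, "rz": 0, "claw": 0.22}
    - {"dx": 0, "dy": 0, "dz": 0.2, "rx": 0, "ry": 0, "rz": 0, "claw": 0.22}
    - {"dx": 0, "dy": 0, "dz": 0.24, "rx": 0, "ry": 0, "rz": 0, "claw": 0.22}
    - {"dx": 0, "dy": 0, "dz": 0, "rx": 0, "ry": 0, "rz": 0, "claw": 0.22}
    - {"dx": 0, "dy": 0, "dz": 0, "rx": 0, "ry": 0, "rz": 0, "claw": 0.22}

```text
time_s: 9.05
ee_pos: [0.5395, -0.1429, 0.038]
eef_rot: [3.14, 0.001, 1.653]
force: [0.8, -0.4, 0.4]
grip_width: 0.0736
grip_force: 0.0
```

Request:
step_arm:
  grip_force: 10
  plan:
    - {"dx": 0, "dy": 0, "dz": 0, "rx": 0, "ry": 0, "rz": 0, "claw": 0.6}
    - {"dx": 0, "dy": 0, "dz": 0, "rx": 0, "ry": 0, "rz": 0, "claw": 0.6}
    - {"dx": 0, "dy": 0, "dz": 0, "rx": 0, "ry": 0, "rz": 0, "claw": 0.6}
    - {"dx": 0, "dy": 0, "dz": 0, "rx": 0, "ry": 0, "rz": 0, "claw": 0.6}
    - {"dx": 0, "dy": 0, "dz": 0, "rx": 0, "ry": 0, "rz": 0, "claw": 0.6}

```text
time_s: 9.55
ee_pos: [0.5391, -0.1427, 0.0372]
eef_rot: [3.141, 0.0, 1.653]
force: [-2.3, 0.8, 6.3]
grip_width: 0.05
grip_force: 10.0
```

Run:
```python
from j import *
Sd=shot("side"); Q,o,c,M=joint([Sd],["lie"],[np.array([.5715,.009,1.65])],pad=4); print("mate",Q,c)
cv2.imwrite("pics/grip.png",cv2.resize(Sd["img"][140:300,220:360,::-1],None,fx=4,fy=4,interpolation=cv2.INTER_CUBIC)[:600])
```

```text
mate [array([0.57237121, 0.00697149, 1.65225147])] 71.98347004809644
```

View pics/grip.png

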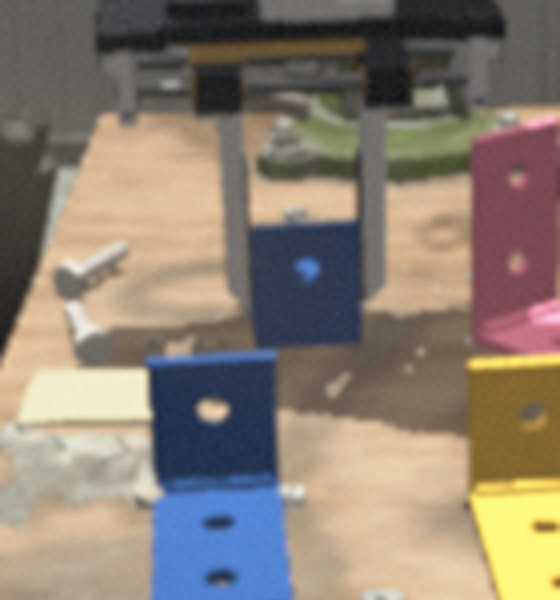

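Gripped: the opening is 50 mm and the pads sit on both edges of the upright leg, with the fingers at about (240,290) and (370,290). Small litter lies on the path, so I'll check whether it has any height.

Run:
```python
from h import *
d={k:v for k,v in np.load("top0.npz").items()}; z=d["z_map"]; v,u=np.mgrid[0:400,0:640]
C=np.stack([(u-d["cx"])/d["fx"]*z,(v-d["cy"])/d["fy"]*z,z],-1); W=(C-d["t"])@d["R"]
print("screw",unproj(d,299,180)); print((W[172:188,293:305,2]*1e3).round().astype(int))
print("nut by mate",unproj(d,239,192)); print((W[187:197,233:246,2]*1e3).round().astype(int))
```

```text
screw [ 0.56956569 -0.10607227  0.        ]
[[ 3  1  4  5  5  3  2  1 -3  0 -2  1]
 [ 1  2  3  3  4  5  3  2  1  3 -4 -2]
 [-2  0  0  3  0  2  1  2  2 -1  2 -2]
 [ 0  0  3 -2  5  8  4 -1  2  0  2  2]
 [-1 -1 -2  1 -1  6  2 -2  0  2  4  2]
 [ 2  0  1  1  1  4  0  1  2  0  3  2]
 [-1  1  0  2  0  3  4  2  3  0  0  0]
 [ 1  0 -1  0  1 -1  3  2 -2  0  3  0]
 [ 2  3 -2  3 -1 -1  7  2  1 -1 -1  1]
 [ 0  0 -3  4  1  1  7  4  0 -2  1 -2]
 [ 0  2 -1  0  1  0  1  6 -2  1  0 -3]
 [ 0  1 -1  1  1  0 -3  4 -1  1  0  3]
 [-1 -1  2  1 -1 -3  6  7  5 10  6  6]
 [ 5  6  7  7  5  5  5  6  6 10  4  4]
 [ 7  7  7  8  6  5  3  7  9  7  7  9]
 [ 4  6  8  7  7  7  5  8  7  6  4  8]]
nut by mate [0.5415243  0.02161328 0.        ]
[[ 7  6  6  3  6  7  6 35 32 31 23 11  1]
 [ 7  7  9  8  7  4  6 12 21 23 18 12  2]
 [ 6  2  6  5  6  7  7  9  8 12 10 11  2]
 [ 8  4  5  6  8  8  6  5  1  2  1  0 -3]
 [-3 -3  0  7  7  4  5  2  5  4  1 -3 -1]
 [ 2 -1  1  7  8  2  7  7  5 -2  1  0 -1]
 [ 0  1  0  8  7  4  6  6  5  1 -2  2  2]
 [ 3  1 -1  3  3  3  6  3  0 -3 -2  1  1]
 [ 1  0 -1 -1  3 -2 -1  2  3  0  2  0  3]
 [-2 -2 -2  2  1  3 -2 -1 -1  0  2  1 -2]]
```

The screw at (0.570,-0.106) may be solid, so I'll slide around it: sideways first, then forward, then sideways into line.

Request:
step_arm:
  plan:
    - {"dx": 0, "dy": -0.07, "dz": 0, "rx": 0, "ry": 0, "rz": 0, "claw": 0.6}
    - {"dx": 0, "dy": -0.07, "dz": 0, "rx": 0, "ry": 0, "rz": 0, "claw": 0.6}
    - {"dx": 0.1, "dy": 0, "dz": 0, "rx": 0, "ry": 0, "rz": 0, "claw": 0.6}
    - {"dx": 0.12, "dy": 0, "dz": 0, "rx": 0, "ry": 0, "rz": 0, "claw": 0.6}
    - {"dx": 0.12, "dy": 0, "dz": 0, "rx": 0, "ry": 0, "rz": 0, "claw": 0.6}
    - {"dx": 0.12, "dy": 0, "dz": 0, "rx": 0, "ry": 0, "rz": 0, "claw": 0.6}
    - {"dx": 0.12, "dy": 0, "dz": 0, "rx": 0, "ry": 0, "rz": 0, "claw": 0.6}
    - {"dx": 0.12, "dy": 0, "dz": 0, "rx": 0, "ry": 0, "rz": 0, "claw": 0.6}
    - {"dx": 0, "dy": 0, "dz": 0, "rx": 0, "ry": 0, "rz": 0, "claw": 0.6}

```text
time_s: 10.5
ee_pos: [0.5191, -0.0734, 0.0371]
eef_rot: [3.141, 0.001, 1.654]
force: [1.1, 2.0, 6.1]
grip_width: 0.0497
grip_force: 10.0
```

Request:
step_arm:
  plan:
    - {"dx": 0.12, "dy": 0, "dz": 0, "rx": 0, "ry": 0, "rz": 0, "claw": 0.6}
    - {"dx": 0.12, "dy": 0, "dz": 0, "rx": 0, "ry": 0, "rz": 0, "claw": 0.6}
    - {"dx": 0.12, "dy": 0, "dz": 0, "rx": 0, "ry": 0, "rz": 0, "claw": 0.6}
    - {"dx": 0.12, "dy": 0, "dz": 0, "rx": 0, "ry": 0, "rz": 0, "claw": 0.6}
    - {"dx": 0.1, "dy": 0, "dz": 0, "rx": 0, "ry": 0, "rz": 0, "claw": 0.6}
    - {"dx": 0, "dy": 0, "dz": 0, "rx": 0, "ry": 0, "rz": 0, "claw": 0.6}

```text
time_s: 11.1
ee_pos: [0.5142, -0.0157, 0.037]
eef_rot: [3.141, 0.0, 1.654]
force: [1.0, 0.7, 5.3]
grip_width: 0.0498
grip_force: 10.0
```

```bash
cat > m2.py <<'E'
from j import *
import sys
from station import telemetry
e=np.array(telemetry.get_obs()["ee_pos"]); y=telemetry.get_obs()["eef_rot"][2]
Sd=shot("side"); g=np.array([e[0]+.01*np.cos(y),e[1]+.007*np.sin(y)-.002,y+np.pi])
Q,o,c,M=joint([Sd],["lie","lie"],[g,np.array([.572,.0075,1.652])],pad=6); b,m=Q
u=np.array([np.cos(m[2]),np.sin(m[2])]);v=np.array([u[1],-u[0]]);d=m[:2]-b[:2]
print(np.round(Q,4).tolist(),round(c,1),"gap",round(d@u*1e3,1),"lat",round(d@v*1e3,1),"dyaw",round(np.degrees(m[2]-b[2]+np.pi),2))
print("tcp-bracket u,v mm",((e[:2]-b[:2])@u*1e3).round(1),((e[:2]-b[:2])@v*1e3).round(1),e,y)
overlay(Sd,["lie","lie"],Q,sys.argv[1],(220,160,360,300),sc=4)
E
python3 m2.py ov3
```

```text
[[0.5144, -0.0063, 4.749], [0.5722, 0.0086, 1.6517]] 107.5 gap 10.3 lat 58.8 dyaw 2.54
tcp-bracket u,v mm -9.3 -1.0 [ 0.51419763 -0.0156708   0.03695499] 1.6542170143109707
```

View pics/ov3.png

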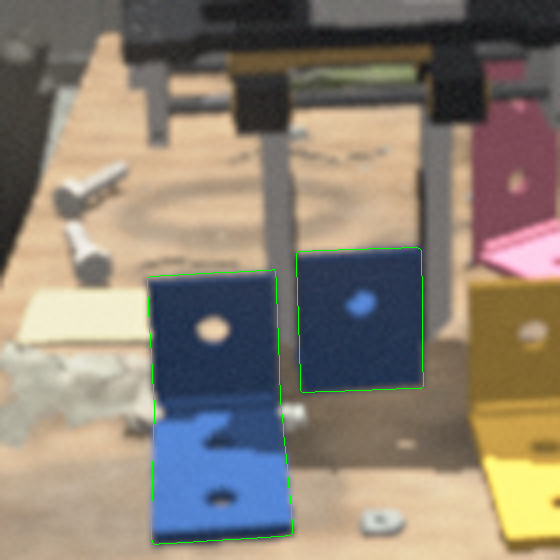

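The overlay outlines match: bracket back at about (360,315), mate at about (215,335). I'll measure yaw and gap from the depth on those two faces.

```bash
cat > pl.py <<'E'
from j import *
from station import telemetry
e=np.array(telemetry.get_obs()["ee_pos"]); y=telemetry.get_obs()["eef_rot"][2]
R=[]
for i in range(4):
    p=shot("side"); z=p["z_map"]; v,u=np.mgrid[0:400,0:640]
    C=np.stack([(u-p["cx"])/p["fx"]*z,(v-p["cy"])/p["fy"]*z,z],-1); W=(C-p["t"])@p["R"]
    h=cv2.cvtColor(p["img"],cv2.COLOR_RGB2HSV); blue=cv2.inRange(h,(98,90,12),(128,255,255))>0
    out=[]
    for cx,cy,yy in((.572,.0136,(.006,.03)),(e[0],e[1]+.01,(-.02,.02))):
        s=blue&(z>0)&(abs(W[...,0]-cx)<.021)&(W[...,2]>.014)&(W[...,2]<.054)&(abs(W[...,1]-cy)<.02)
        P=W[s]
        # plane y = a + b(x-cx) + c(z-.03)
        A=np.c_[np.ones(len(P)),P[:,0]-cx,P[:,2]-.03]; k=np.ones(len(P),bool)
        for _ in range(4):
            t=np.linalg.lstsq(A[k],P[k,1],rcond=None)[0]; r=P[:,1]-A@t; k=abs(r)<max(.004,2.5*r[k].std()) if _<3 else k
        out.append((cx,t,k.sum(),r[k].std()))
    (cm,tm,nm,sm),(cb,tb,nb,sb)=out
    ym,yb=np.arctan(tm[1]),np.arctan(tb[1])
    mf=np.array([cm,tm[0]]);bf=np.array([cb,tb[0]]);n=np.array([-np.sin(ym),np.cos(ym)])
    R.append([np.pi/2+ym,np.pi/2+yb,np.degrees(ym-yb),((mf-bf)@n-.006)*1e3,tm[2],tb[2],nm,nb,sm*1e3,sb*1e3,tm[0],tb[0]])
print("yawm yawb dyaw gap tiltm tiltb nm nb sm sb ym yb"); print(np.round(R,4)); print(np.mean(R,0).round(3)[:6],"tool yaw",y)
E
python3 pl.py
```

```text
yawm yawb dyaw gap tiltm tiltb nm nb sm sb ym yb
[[ 1.65660e+00  1.67930e+00 -1.30210e+00  1.17134e+01  7.10000e-03
   1.00000e-02  5.56000e+02  5.53000e+02  1.23590e+00  1.31100e+00
   1.71000e-02 -5.60000e-03]
 [ 1.65700e+00  1.67170e+00 -8.45000e-01  1.15948e+01 -6.90000e-03
  -4.90000e-03  5.66000e+02  5.54000e+02  1.27760e+00  1.26800e+00
   1.71000e-02 -5.60000e-03]
 [ 1.65830e+00  1.68750e+00 -1.67360e+00  1.15686e+01  7.50000e-03
   4.30000e-03  5.56000e+02  5.53000e+02  1.24660e+00  1.32200e+00
   1.70000e-02 -5.70000e-03]
 [ 1.65410e+00  1.67820e+00 -1.38240e+00  1.19308e+01 -3.20000e-03
   3.90000e-03  5.65000e+02  5.56000e+02  1.23110e+00  1.28260e+00
   1.72000e-02 -5.60000e-03]]
[ 1.6560e+00  1.6790e+00 -1.3010e+00  1.1702e+01  1.0000e-03  3.0000e-03] tool yaw 1.654015668260869
```

Request:
step_arm:
  grip_force: 30
  plan:
    - {"dx": 0, "dy": 0, "dz": 0, "rx": 0, "ry": 0, "rz": 0, "claw": 0.6}
    - {"dx": 0, "dy": 0.06, "dz": 0, "rx": 0, "ry": 0, "rz": 0, "claw": 0.6}
    - {"dx": 0, "dy": 0.06, "dz": 0, "rx": 0, "ry": 0, "rz": 0, "claw": 0.6}
    - {"dx": 0, "dy": 0, "dz": 0, "rx": 0, "ry": 0, "rz": 0, "claw": 0.6}

```text
time_s: 11.75
ee_pos: [0.526, -0.0154, 0.0369]
eef_rot: [-3.141, 0.0, 1.653]
force: [-2.7, -1.0, 9.8]
grip_width: 0.0494
grip_force: 30.0
```

```bash
python3 pl.py | tail -1; python3 m2.py ov4
```

```text
[ 1.6560e+00  1.6790e+00 -1.3180e+00  1.2288e+01  1.0000e-03  2.0000e-03] tool yaw 1.6534371114698576
[[0.5266, -0.0055, 4.9221], [0.5704, 0.0087, 1.6273]] 73.6 gap 11.7 lat 44.5 dyaw -8.78
tcp-bracket u,v mm -9.8 -1.2 [ 0.52596499 -0.01537759  0.03694378] 1.6533947565977654
```

```bash
sed -i 's/return np.concatenate(r)$/return np.concatenate(r+[1000*(v[2:3*n:3]-np.array([q[2]*10 for q in Q0]))*FIX])/; s/^def mask/FIX=0\ndef mask/' j.py
cat > m3.py <<'E'
import j; from j import *
from station import telemetry
import sys
j.FIX=1; yb,ym=float(sys.argv[1])+np.pi,float(sys.argv[2])
e=np.array(telemetry.get_obs()["ee_pos"])
for i in range(2):
    Sd=shot("side")
    Q,o,c,M=joint([Sd],["lie","lie"],[np.array([e[0],e[1]+.009,yb]),np.array([.572,.0095,ym])],pad=6); b,m=Q
    u=np.array([np.cos(ym),np.sin(ym)]);v=np.array([u[1],-u[0]]);d=m[:2]-b[:2]
    print(np.round(Q,4).tolist(),round(c,1),"gap",round(d@u*1e3,1),"lat",round(d@v*1e3,1),"tcp-b v",((e[:2]-b[:2])@v*1e3).round(1))
E
python3 m3.py 1.679 1.656
```

```text
[[0.5267, -0.0054, 4.8206], [0.5717, 0.0086, 1.656]] 81.0 gap 10.2 lat 46.0 tcp-b v -1.6
[[0.5267, -0.0054, 4.8206], [0.5717, 0.0088, 1.656]] 81.2 gap 10.3 lat 46.0 tcp-b v -1.6
```

Request:
step_arm:
  plan:
    - {"dx": 0, "dy": 0, "dz": 0, "rx": 0, "ry": 0, "rz": 0.0146, "claw": 0.6}
    - {"dx": 0.003, "dy": 0.076, "dz": 0, "rx": 0, "ry": 0, "rz": 0, "claw": 0.6}
    - {"dx": 0.002, "dy": 0.076, "dz": 0, "rx": 0, "ry": 0, "rz": 0, "claw": 0.6}
    - {"dx": 0.002, "dy": 0.076, "dz": 0, "rx": 0, "ry": 0, "rz": 0, "claw": 0.6}
    - {"dx": 0.002, "dy": 0.076, "dz": 0, "rx": 0, "ry": 0, "rz": 0, "claw": 0.6}
    - {"dx": 0.002, "dy": 0.076, "dz": 0, "rx": 0, "ry": 0, "rz": 0, "claw": 0.6}
    - {"dx": 0.002, "dy": 0.076, "dz": 0, "rx": 0, "ry": 0, "rz": 0, "claw": 0.6}
    - {"dx": 0, "dy": 0, "dz": 0, "rx": 0, "ry": 0, "rz": 0, "claw": 0.6}
    - {"dx": 0, "dy": 0, "dz": 0, "rx": 0, "ry": 0, "rz": 0, "claw": 0.6}

```text
time_s: 13.0
ee_pos: [0.5718, -0.0114, 0.0369]
eef_rot: [3.141, 0.0, 1.63]
force: [1.3, -1.1, 5.3]
grip_width: 0.05
grip_force: 30.0
```

Run:
```python
from h import *
p=shot("side"); cv2.imwrite("pics/al.png",cv2.resize(p["img"][190:310,225:345,::-1],None,fx=5,fy=5,interpolation=cv2.INTER_CUBIC))
```

```text
(no output)
```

View pics/al.png

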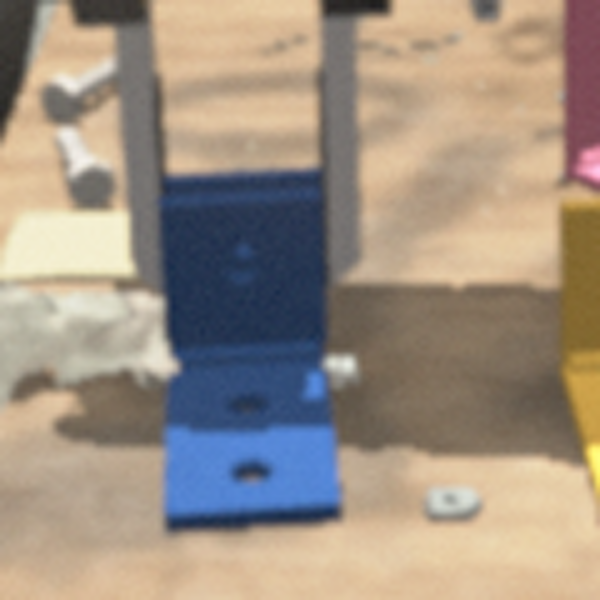

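Side view: the bracket stands right behind the mate, with its edges at about x=163 and 323 against the mate's 165 and 325, so they are in line. Next I'll close the gap while watching the mate's face plane.

Request:
step_arm:
  plan:
    - {"dx": 0.03, "dy": -0.001, "dz": 0, "rx": 0, "ry": 0, "rz": 0, "claw": 0.6}
    - {"dx": 0.03, "dy": -0.001, "dz": 0, "rx": 0, "ry": 0, "rz": 0, "claw": 0.6}
    - {"dx": 0.03, "dy": -0.001, "dz": 0, "rx": 0, "ry": 0, "rz": 0, "claw": 0.6}
    - {"dx": 0, "dy": 0, "dz": 0, "rx": 0, "ry": 0, "rz": 0, "claw": 0.6}

```text
time_s: 13.45
ee_pos: [0.5708, -0.0027, 0.0369]
eef_rot: [3.141, 0.001, 1.631]
force: [1.0, -3.5, 5.7]
grip_width: 0.0497
grip_force: 30.0
```

```bash
cat > mp.py <<'E'
from h import *
from station import telemetry
o=telemetry.get_obs(); R=[]
for i in range(6):
    p=shot("side"); z=p["z_map"]; v,u=np.mgrid[0:400,0:640]
    C=np.stack([(u-p["cx"])/p["fx"]*z,(v-p["cy"])/p["fy"]*z,z],-1); W=(C-p["t"])@p["R"]
    s=(z>0)&(abs(W[...,0]-.572)<.021)&(W[...,2]>.014)&(W[...,2]<.054)&(abs(W[...,1]-.0175)<.006)
    P=W[s]; A=np.c_[np.ones(len(P)),P[:,0]-.572,P[:,2]-.03]; t=np.linalg.lstsq(A,P[:,1],rcond=None)[0]; R.append([t[0]*1e3,np.pi/2+np.arctan(t[1]),len(P)])
print("mate face y mm, yaw:",np.mean(R,0).round(4),np.std(R,0).round(3),"tcp",np.round(o["ee_pos"],4),"F",np.round(o["force"],1))
E
python3 mp.py
```

```text
mate face y mm, yaw: [ 17.1174   1.6615 596.6667] [0.031 0.004 3.037] tcp [ 0.5708 -0.0027  0.0369] F [ 1.  -3.5  5.7]
```

Request:
step_arm:
  plan:
    - {"dx": 0.01, "dy": 0, "dz": 0, "rx": 0, "ry": 0, "rz": 0, "claw": 0.6}
    - {"dx": 0.01, "dy": -0.0005, "dz": 0, "rx": 0, "ry": 0, "rz": 0, "claw": 0.6}
    - {"dx": 0, "dy": 0, "dz": 0, "rx": 0, "ry": 0, "rz": 0, "claw": 0.6}

```text
time_s: 14.05
ee_pos: [0.5707, -0.001, 0.037]
eef_rot: [3.141, 0.001, 1.63]
force: [0.5, -4.3, 5.8]
grip_width: 0.0496
grip_force: 30.0
```

```bash
python3 mp.py
```

```text
mate face y mm, yaw: [ 17.0851   1.6576 594.5   ] [0.03  0.004 3.686] tcp [ 0.5707 -0.001   0.037 ] F [ 0.5 -4.3  5.8]
```

Request:
step_arm:
  plan:
    - {"dx": 0.01, "dy": -0.0003, "dz": 0, "rx": 0, "ry": 0, "rz": 0, "claw": 0.6}
    - {"dx": 0, "dy": 0, "dz": 0, "rx": 0, "ry": 0, "rz": 0, "claw": 0.6}

```text
time_s: 14.55
ee_pos: [0.5706, -0.0, 0.037]
eef_rot: [3.141, 0.001, 1.63]
force: [0.3, -5.1, 5.5]
grip_width: 0.0497
grip_force: 30.0
```

```bash
python3 mp.py
```

```text
mate face y mm, yaw: [ 17.115    1.6555 599.3333] [4.20e-02 3.00e-03 4.57e+00] tcp [ 0.5706 -0.      0.037 ] F [ 0.3 -5.1  5.5]
```

Request:
step_arm:
  plan:
    - {"dx": 0.008, "dy": -0.0002, "dz": 0, "rx": 0, "ry": 0, "rz": 0, "claw": 0.6}
    - {"dx": 0, "dy": 0, "dz": 0, "rx": 0, "ry": 0, "rz": 0, "claw": 0.6}

```text
time_s: 15.05
ee_pos: [0.5705, 0.0007, 0.0369]
eef_rot: [3.141, 0.001, 1.63]
force: [0.5, -5.5, 6.1]
grip_width: 0.0495
grip_force: 30.0
```

```bash
python3 mp.py
```

```text
mate face y mm, yaw: [ 17.165    1.6556 596.    ] [3.300e-02 3.000e-03 5.323e+00] tcp [0.5705 0.0007 0.0369] F [ 0.5 -5.5  6.1]
```

Request:
step_arm:
  plan:
    - {"dx": 0.008, "dy": -0.0002, "dz": 0, "rx": 0, "ry": 0, "rz": 0, "claw": 0.6}
    - {"dx": 0, "dy": 0, "dz": 0, "rx": 0, "ry": 0, "rz": 0, "claw": 0.6}

```text
time_s: 15.55
ee_pos: [0.5705, 0.0014, 0.037]
eef_rot: [3.141, 0.001, 1.63]
force: [0.2, -5.8, 5.2]
grip_width: 0.0495
grip_force: 30.0
```

```bash
python3 mp.py
```

```text
mate face y mm, yaw: [ 17.7409   1.6534 600.    ] [0.035 0.004 3.109] tcp [0.5705 0.0014 0.037 ] F [ 0.2 -5.8  5.2]
```

Contact: the mate's face moved 0.6 mm. I'll press a touch more to seat it flush, ease the grip and release.

Request:
step_arm:
  grip_force: 10
  plan:
    - {"dx": 0.005, "dy": 0, "dz": 0, "rx": 0, "ry": 0, "rz": 0, "claw": 0.6}
    - {"dx": 0, "dy": 0, "dz": 0, "rx": 0, "ry": 0, "rz": 0, "claw": 0.6}

```text
time_s: 16.05
ee_pos: [0.5704, 0.0018, 0.037]
eef_rot: [3.141, 0.001, 1.63]
force: [0.5, -6.8, 6.6]
grip_width: 0.0496
grip_force: 10.0
```

Request:
step_arm:
  grip_force: 3
  plan:
    - {"dx": 0, "dy": 0, "dz": 0, "rx": 0, "ry": 0, "rz": 0, "claw": 0.6}
    - {"dx": 0, "dy": 0, "dz": 0, "rx": 0, "ry": 0, "rz": 0, "claw": 0.6}
    - {"dx": 0, "dy": 0, "dz": 0, "rx": 0, "ry": 0, "rz": 0, "claw": 0.4}
    - {"dx": 0, "dy": 0, "dz": 0, "rx": 0, "ry": 0, "rz": 0, "claw": 0.24}
    - {"dx": 0, "dy": 0, "dz": 0, "rx": 0, "ry": 0, "rz": 0, "claw": 0.24}
    - {"dx": 0, "dy": 0, "dz": 0, "rx": 0, "ry": 0, "rz": 0, "claw": 0.24}

```text
time_s: 16.65
ee_pos: [0.5703, 0.003, 0.0362]
eef_rot: [-3.141, -0.0, 1.631]
force: [0.3, -0.3, -0.1]
grip_width: 0.0711
grip_force: 0.0
```

```bash
python3 mp.py
```

```text
mate face y mm, yaw: [ 18.1577   1.6559 604.    ] [5.200e-02 5.000e-03 6.455e+00] tcp [0.5703 0.003  0.0362] F [ 0.3 -0.3 -0.1]
```

Request:
step_arm:
  plan:
    - {"dx": 0, "dy": 0, "dz": -0.15, "rx": 0, "ry": 0, "rz": 0, "claw": 0.24}
    - {"dx": 0, "dy": 0, "dz": -0.25, "rx": 0, "ry": 0, "rz": 0, "claw": 0.24}
    - {"dx": 0, "dy": 0, "dz": -0.4, "rx": 0, "ry": 0, "rz": 0, "claw": 0.24}
    - {"dx": 0, "dy": 0, "dz": -0.4, "rx": 0, "ry": 0, "rz": 0, "claw": 0.24}
    - {"dx": 0, "dy": 0, "dz": -0.4, "rx": 0, "ry": 0, "rz": 0, "claw": 0.24}
    - {"dx": 0, "dy": 0, "dz": -0.3, "rx": 0, "ry": 0, "rz": 0, "claw": 0.24}
    - {"dx": -0.38, "dy": -0.2, "dz": 0, "rx": 0, "ry": 0, "rz": 0, "claw": 0.24}
    - {"dx": -0.38, "dy": -0.2, "dz": 0, "rx": 0, "ry": 0, "rz": 0, "claw": 0.24}
    - {"dx": -0.38, "dy": -0.2, "dz": 0, "rx": 0, "ry": 0, "rz": 0, "claw": 0.24}
    - {"dx": -0.38, "dy": -0.2, "dz": 0, "rx": 0, "ry": 0, "rz": 0, "claw": 0.24}

```text
time_s: 17.95
ee_pos: [0.4987, -0.1549, 0.2278]
eef_rot: [3.14, 0.001, 1.631]
force: [1.6, -0.5, -0.4]
grip_width: 0.0714
grip_force: 0.0
```

Request:
step_arm:
  plan:
    - {"dx": -0.38, "dy": -0.2, "dz": 0, "rx": 0, "ry": 0, "rz": 0, "claw": 0.24}
    - {"dx": -0.38, "dy": -0.2, "dz": 0, "rx": 0, "ry": 0, "rz": 0, "claw": 0.24}
    - {"dx": -0.38, "dy": -0.2, "dz": 0, "rx": 0, "ry": 0, "rz": 0, "claw": 0.24}
    - {"dx": -0.38, "dy": -0.2, "dz": 0, "rx": 0, "ry": 0, "rz": 0, "claw": 0.24}
    - {"dx": -0.38, "dy": -0.2, "dz": 0, "rx": 0, "ry": 0, "rz": 0, "claw": 0.24}
    - {"dx": -0.38, "dy": -0.2, "dz": 0, "rx": 0, "ry": 0, "rz": 0, "claw": 0.24}
    - {"dx": 0, "dy": 0, "dz": 0, "rx": 0, "ry": 0, "rz": 0, "claw": 0.24}

```text
time_s: 18.65
ee_pos: [0.3913, -0.3918, 0.2273]
eef_rot: [3.142, 0.001, 1.626]
force: [-0.7, 0.7, -0.7]
grip_width: 0.0716
grip_force: 0.0
```

```bash
cat > fin.py <<'E'
from j import *
T=shot("top"); Sd=shot("side")
m0=np.array([.5712,.0155,1.656]); b0=np.array([.5712,.0150,1.656+np.pi])
Q,o,c,M=joint([T],["lie","lie"],[b0,m0]); b,m=Q
u=np.array([np.cos(m[2]),np.sin(m[2])]);v=np.array([u[1],-u[0]]);d=m[:2]-b[:2]
print(np.round(Q,4).tolist(),round(c,1),"gap",round(d@u*1e3,1),"lat",round(d@v*1e3,1),"dyaw",round(np.degrees(m[2]-b[2]+np.pi),2))
a=cv2.resize(T["img"][150:205,190:300,::-1],None,fx=7,fy=7,interpolation=cv2.INTER_CUBIC)
c=cv2.resize(Sd["img"][195:300,240:310,::-1],None,fx=2,fy=2,interpolation=cv2.INTER_CUBIC)
o=np.zeros((600,770,3),np.uint8); o[:385]=a; o[388:388+210,:140]=c[:210]; cv2.imwrite("pics/fin.png",o)
E
python3 fin.py
```

```text
[[0.5679, 0.0126, 4.8168], [0.5726, 0.0114, 1.675]] 96.9 gap -1.6 lat 4.5 dyaw -0.01
```

View pics/fin.png

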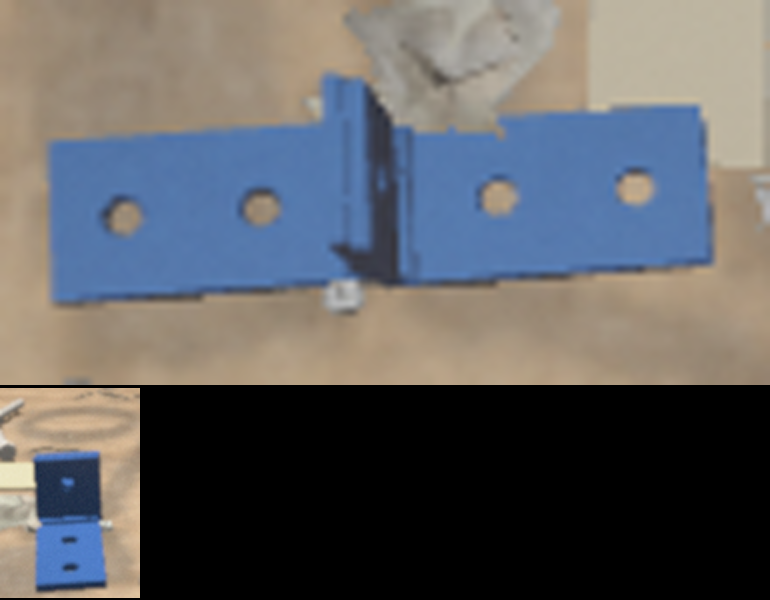

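The top view shows the two brackets back to back, with the upright legs meeting at about (365,170). I'll measure the lateral offset more finely from the edges of the flat legs.

```bash
cat > lat.py <<'E'
from h import *
ims=[];
for i in range(6): T=shot("top"); ims.append(T["img"].astype(float))
I=np.mean(ims,0); sat=(I[...,2]-I[...,0])   # blue minus red
def line(cols,r0,r1):
    up,lo=[],[]
    for c in cols:
        s=sat[r0:r1,c]; hi=np.median(s[(s>60)]); t=hi/2; k=np.where(s>t)[0]; a,b=k[0],k[-1]
        up.append(r0+a-1+(t-s[a-1])/(s[a]-s[a-1])); lo.append(r0+b+(s[b]-t)/(s[b]-s[b+1]))
    return np.array(up),np.array(lo)
def world(cols,rows): return np.array([unproj(T,c,r,.006)[:2] for c,r in zip(cols,rows)])
res={}
for n,cols in(("mate",np.arange(200,234)),("brk",np.arange(264,288))):
    up,lo=line(cols,155,200); U,L=world(cols,up),world(cols,lo)
    pu=np.polyfit(U[:,1],U[:,0],1); pl=np.polyfit(L[:,1],L[:,0],1); res[n]=(pu,pl)
    print(n,"x of upper/lower edge at own centre",np.polyval(pu,U[:,1].mean()).round(4),np.polyval(pl,L[:,1].mean()).round(4),"slopes",pu[0].round(4),pl[0].round(4),"resid mm",(np.std(U[:,0]-np.polyval(pu,U[:,1]))*1e3).round(2))
for k,nm in((0,"upper"),(1,"lower")):
    print(nm,"mate-brk at joint, mm",((np.polyval(res["mate"][k],.0145)-np.polyval(res["brk"][k],.0145))*1e3).round(2))
    s=-.085; 
    mx={n:res[n][k] for n in res}
    a=[np.polyval(mx["mate"],.07)-s*(.07-.0145), np.polyval(mx["brk"],-.04)-s*(-.04-.0145)]
    print("   with common slope -.085:",((a[0]-a[1])*1e3).round(2))
np.save("I.npy",I)
E
python3 lat.py
```

```text
mate x of upper/lower edge at own centre 0.5908 0.5412 slopes -0.0868 -0.0871 resid mm 0.21
brk x of upper/lower edge at own centre 0.5996 0.5501 slopes -0.0835 -0.0881 resid mm 0.31
upper mate-brk at joint, mm 1.97
   with common slope -.085: 1.95
lower mate-brk at joint, mm 2.14
   with common slope -.085: 1.85
```

The bracket sits 2 mm too far toward -x, and the yaws agree within 0.2°. I'll regrip, back off, shift 2 mm and return.

Request:
step_arm:
  plan:
    - {"dx": 0, "dy": 0, "dz": 0, "rx": 0, "ry": 0, "rz": -0.019, "claw": 0.24}
    - {"dx": 0.4, "dy": 0.22, "dz": 0, "rx": 0, "ry": 0, "rz": 0, "claw": 0.24}
    - {"dx": 0.4, "dy": 0.22, "dz": 0, "rx": 0, "ry": 0, "rz": 0, "claw": 0.24}
    - {"dx": 0.4, "dy": 0.22, "dz": 0, "rx": 0, "ry": 0, "rz": 0, "claw": 0.24}
    - {"dx": 0.4, "dy": 0.22, "dz": 0, "rx": 0, "ry": 0, "rz": 0, "claw": 0.24}
    - {"dx": 0.4, "dy": 0.22, "dz": 0, "rx": 0, "ry": 0, "rz": 0, "claw": 0.24}
    - {"dx": 0.4, "dy": 0.22, "dz": 0, "rx": 0, "ry": 0, "rz": 0, "claw": 0.24}
    - {"dx": 0.4, "dy": 0.22, "dz": 0, "rx": 0, "ry": 0, "rz": 0, "claw": 0.24}
    - {"dx": 0.4, "dy": 0.22, "dz": 0, "rx": 0, "ry": 0, "rz": 0, "claw": 0.24}
    - {"dx": 0.4, "dy": 0.22, "dz": 0, "rx": 0, "ry": 0, "rz": 0, "claw": 0.24}

```text
time_s: 20.05
ee_pos: [0.559, -0.01, 0.2266]
eef_rot: [3.141, 0.0, 1.662]
force: [0.4, 0.2, 0.8]
grip_width: 0.0713
grip_force: 0.0
```

Request:
step_arm:
  plan:
    - {"dx": 0, "dy": 0, "dz": 0, "rx": 0, "ry": 0, "rz": 0, "claw": 0.24}
    - {"dx": 0, "dy": 0, "dz": 0.4, "rx": 0, "ry": 0, "rz": 0, "claw": 0.24}
    - {"dx": 0, "dy": 0, "dz": 0.4, "rx": 0, "ry": 0, "rz": 0, "claw": 0.24}
    - {"dx": 0, "dy": 0, "dz": 0.4, "rx": 0, "ry": 0, "rz": 0, "claw": 0.24}
    - {"dx": 0, "dy": 0, "dz": 0, "rx": 0, "ry": 0, "rz": 0, "claw": 0.24}
    - {"dx": 0, "dy": 0, "dz": 0, "rx": 0, "ry": 0, "rz": 0, "claw": 0.24}

```text
time_s: 20.65
ee_pos: [0.5588, -0.0124, 0.1075]
eef_rot: [-3.142, 0.0, 1.661]
force: [0.3, 0.1, 0.6]
grip_width: 0.0717
grip_force: 0.0
```

Request:
step_arm:
  plan:
    - {"dx": 0.135, "dy": 0.129, "dz": 0, "rx": 0, "ry": 0, "rz": 0.003, "claw": 0.24}
    - {"dx": 0, "dy": 0, "dz": 0, "rx": 0, "ry": 0, "rz": 0, "claw": 0.24}
    - {"dx": 0, "dy": 0, "dz": 0.25, "rx": 0, "ry": 0, "rz": 0, "claw": 0.24}
    - {"dx": 0, "dy": 0, "dz": 0.25, "rx": 0, "ry": 0, "rz": 0, "claw": 0.24}
    - {"dx": 0, "dy": 0, "dz": 0.2, "rx": 0, "ry": 0, "rz": 0, "claw": 0.24}
    - {"dx": 0, "dy": 0, "dz": 0, "rx": 0, "ry": 0, "rz": 0, "claw": 0.24}
    - {"dx": 0, "dy": 0, "dz": 0, "rx": 0, "ry": 0, "rz": 0, "claw": 0.24}

```text
time_s: 21.35
ee_pos: [0.5708, 0.0021, 0.0382]
eef_rot: [3.14, 0.0, 1.656]
force: [0.1, 0.4, 0.8]
grip_width: 0.0716
grip_force: 0.0
```

Request:
step_arm:
  grip_force: 5
  plan:
    - {"dx": 0, "dy": 0, "dz": 0, "rx": 0, "ry": 0, "rz": 0, "claw": 0.6}
    - {"dx": 0, "dy": 0, "dz": 0, "rx": 0, "ry": 0, "rz": 0, "claw": 0.6}
    - {"dx": 0, "dy": 0, "dz": 0, "rx": 0, "ry": 0, "rz": 0, "claw": 0.6}
    - {"dx": 0, "dy": 0, "dz": 0, "rx": 0, "ry": 0, "rz": 0, "claw": 0.6}

```text
time_s: 21.75
ee_pos: [0.5705, 0.0024, 0.0373]
eef_rot: [3.14, 0.0, 1.656]
force: [-1.8, 0.3, 6.7]
grip_width: 0.0502
grip_force: 5.0
```

Request:
step_arm:
  grip_force: 30
  plan:
    - {"dx": 0, "dy": 0, "dz": 0, "rx": 0, "ry": 0, "rz": 0, "claw": 0.6}
    - {"dx": 0, "dy": 0, "dz": 0, "rx": 0, "ry": 0, "rz": 0, "claw": 0.6}
    - {"dx": -0.02, "dy": 0, "dz": 0, "rx": 0, "ry": 0, "rz": 0, "claw": 0.6}
    - {"dx": -0.02, "dy": 0, "dz": 0, "rx": 0, "ry": 0, "rz": 0, "claw": 0.6}
    - {"dx": 0, "dy": 0, "dz": 0, "rx": 0, "ry": 0, "rz": 0, "claw": 0.6}
    - {"dx": 0, "dy": 0, "dz": 0, "rx": 0, "ry": 0, "rz": 0, "claw": 0.6}

```text
time_s: 22.35
ee_pos: [0.571, -0.0012, 0.0373]
eef_rot: [3.14, -0.0, 1.656]
force: [-1.1, 2.7, 6.0]
grip_width: 0.0493
grip_force: 30.0
```

```bash
python3 mp.py
```

```text
mate face y mm, yaw: [ 18.2473   1.6487 594.8333] [0.024 0.003 2.192] tcp [ 0.571  -0.0012  0.0373] F [-1.1  2.7  6. ]
```

Request:
step_arm:
  plan:
    - {"dx": 0, "dy": 0.0165, "dz": 0, "rx": 0, "ry": 0, "rz": 0, "claw": 0.6}
    - {"dx": 0, "dy": 0, "dz": 0, "rx": 0, "ry": 0, "rz": 0, "claw": 0.6}
    - {"dx": 0, "dy": 0, "dz": 0, "rx": 0, "ry": 0, "rz": 0, "claw": 0.6}

```text
time_s: 22.95
ee_pos: [0.572, -0.0013, 0.0372]
eef_rot: [-3.141, -0.0, 1.656]
force: [-6.1, 1.0, 9.1]
grip_width: 0.0497
grip_force: 30.0
```

Request:
step_arm:
  plan:
    - {"dx": 0.012, "dy": 0, "dz": 0, "rx": 0, "ry": 0, "rz": 0, "claw": 0.6}
    - {"dx": 0.012, "dy": 0, "dz": 0, "rx": 0, "ry": 0, "rz": 0, "claw": 0.6}
    - {"dx": 0.012, "dy": 0, "dz": 0, "rx": 0, "ry": 0, "rz": 0, "claw": 0.6}
    - {"dx": 0, "dy": 0, "dz": 0, "rx": 0, "ry": 0, "rz": 0, "claw": 0.6}
    - {"dx": 0, "dy": 0, "dz": 0, "rx": 0, "ry": 0, "rz": 0, "claw": 0.6}

```text
time_s: 23.45
ee_pos: [0.5724, 0.0017, 0.0373]
eef_rot: [3.14, 0.001, 1.656]
force: [0.8, -3.7, 5.6]
grip_width: 0.0498
grip_force: 30.0
```

```bash
python3 mp.py
```

```text
mate face y mm, yaw: [ 18.2194   1.6482 601.5   ] [0.032 0.006 3.304] tcp [0.5724 0.0017 0.0373] F [ 0.8 -3.7  5.6]
```

Request:
step_arm:
  plan:
    - {"dx": 0.009, "dy": 0, "dz": 0, "rx": 0, "ry": 0, "rz": 0, "claw": 0.6}
    - {"dx": 0, "dy": 0, "dz": 0, "rx": 0, "ry": 0, "rz": 0, "claw": 0.6}

```text
time_s: 23.95
ee_pos: [0.5724, 0.0025, 0.0373]
eef_rot: [3.14, 0.001, 1.656]
force: [0.1, -4.4, 5.0]
grip_width: 0.0497
grip_force: 30.0
```

```bash
python3 mp.py
```

```text
mate face y mm, yaw: [ 18.224   1.651 601.5  ] [5.1e-02 2.0e-03 4.5e+00] tcp [0.5724 0.0025 0.0373] F [ 0.1 -4.4  5. ]
```

Request:
step_arm:
  plan:
    - {"dx": 0.005, "dy": 0, "dz": 0, "rx": 0, "ry": 0, "rz": 0, "claw": 0.6}
    - {"dx": 0, "dy": 0, "dz": 0, "rx": 0, "ry": 0, "rz": 0, "claw": 0.6}

```text
time_s: 24.45
ee_pos: [0.5723, 0.0029, 0.0373]
eef_rot: [3.14, 0.001, 1.656]
force: [-0.6, -4.2, 4.3]
grip_width: 0.0499
grip_force: 30.0
```

```bash
python3 mp.py
```

```text
mate face y mm, yaw: [ 18.1873   1.6521 599.8333] [0.063 0.003 1.772] tcp [0.5723 0.0029 0.0373] F [-0.6 -4.2  4.3]
```

Request:
step_arm:
  plan:
    - {"dx": 0.005, "dy": 0, "dz": 0, "rx": 0, "ry": 0, "rz": 0, "claw": 0.6}
    - {"dx": 0, "dy": 0, "dz": 0, "rx": 0, "ry": 0, "rz": 0, "claw": 0.6}

```text
time_s: 24.95
ee_pos: [0.5724, 0.0033, 0.0373]
eef_rot: [3.14, 0.001, 1.656]
force: [0.6, -5.3, 5.1]
grip_width: 0.0494
grip_force: 30.0
```

```bash
python3 mp.py
```

```text
mate face y mm, yaw: [ 18.5426   1.6529 604.5   ] [0.023 0.006 3.304] tcp [0.5724 0.0033 0.0373] F [ 0.6 -5.3  5.1]
```

Request:
step_arm:
  plan:
    - {"dx": 0.005, "dy": 0, "dz": 0, "rx": 0, "ry": 0, "rz": 0, "claw": 0.6}
    - {"dx": 0, "dy": 0, "dz": 0, "rx": 0, "ry": 0, "rz": 0, "claw": 0.6}

```text
time_s: 25.45
ee_pos: [0.5723, 0.0038, 0.0373]
eef_rot: [3.14, 0.001, 1.656]
force: [1.4, -6.5, 4.3]
grip_width: 0.0495
grip_force: 30.0
```

```bash
python3 mp.py
```

```text
mate face y mm, yaw: [ 18.9504   1.6568 604.3333] [4.800e-02 3.000e-03 3.859e+00] tcp [0.5723 0.0038 0.0373] F [ 1.4 -6.5  4.3]
```

Request:
step_arm:
  grip_force: 30
  plan:
    - {"dx": -0.005, "dy": 0, "dz": 0, "rx": 0, "ry": 0, "rz": 0, "claw": 0.6}
    - {"dx": 0, "dy": 0, "dz": 0, "rx": 0, "ry": 0, "rz": 0, "claw": 0.24}
    - {"dx": 0, "dy": 0, "dz": 0, "rx": 0, "ry": 0, "rz": 0, "claw": 0.24}
    - {"dx": 0, "dy": 0, "dz": 0, "rx": 0, "ry": 0, "rz": 0, "claw": 0.24}
    - {"dx": 0, "dy": 0, "dz": 0, "rx": 0, "ry": 0, "rz": 0, "claw": 0.24}

```text
time_s: 26.25
ee_pos: [0.5716, 0.0042, 0.0363]
eef_rot: [-3.141, -0.0, 1.656]
force: [-0.1, -0.7, -0.6]
grip_width: 0.0713
grip_force: 0.0
```

Request:
step_arm:
  plan:
    - {"dx": 0, "dy": 0, "dz": -0.15, "rx": 0, "ry": 0, "rz": 0, "claw": 0.24}
    - {"dx": 0, "dy": 0, "dz": -0.25, "rx": 0, "ry": 0, "rz": 0, "claw": 0.24}
    - {"dx": 0, "dy": 0, "dz": -0.4, "rx": 0, "ry": 0, "rz": 0, "claw": 0.24}
    - {"dx": 0, "dy": 0, "dz": -0.4, "rx": 0, "ry": 0, "rz": 0, "claw": 0.24}
    - {"dx": 0, "dy": 0, "dz": -0.4, "rx": 0, "ry": 0, "rz": 0, "claw": 0.24}
    - {"dx": 0, "dy": 0, "dz": -0.3, "rx": 0, "ry": 0, "rz": 0, "claw": 0.24}
    - {"dx": -0.38, "dy": -0.2, "dz": 0, "rx": 0, "ry": 0, "rz": 0, "claw": 0.24}
    - {"dx": -0.38, "dy": -0.2, "dz": 0, "rx": 0, "ry": 0, "rz": 0, "claw": 0.24}
    - {"dx": -0.38, "dy": -0.2, "dz": 0, "rx": 0, "ry": 0, "rz": 0, "claw": 0.24}
    - {"dx": -0.38, "dy": -0.2, "dz": 0, "rx": 0, "ry": 0, "rz": 0, "claw": 0.24}

```text
time_s: 27.25
ee_pos: [0.5039, -0.1554, 0.2277]
eef_rot: [3.141, 0.001, 1.656]
force: [0.6, -0.1, 0.2]
grip_width: 0.0714
grip_force: 0.0
```

Request:
step_arm:
  plan:
    - {"dx": -0.38, "dy": -0.2, "dz": 0, "rx": 0, "ry": 0, "rz": 0, "claw": 0.24}
    - {"dx": -0.38, "dy": -0.2, "dz": 0, "rx": 0, "ry": 0, "rz": 0, "claw": 0.24}
    - {"dx": -0.38, "dy": -0.2, "dz": 0, "rx": 0, "ry": 0, "rz": 0, "claw": 0.24}
    - {"dx": -0.38, "dy": -0.2, "dz": 0, "rx": 0, "ry": 0, "rz": 0, "claw": 0.24}
    - {"dx": -0.38, "dy": -0.2, "dz": 0, "rx": 0, "ry": 0, "rz": 0, "claw": 0.24}
    - {"dx": -0.38, "dy": -0.2, "dz": 0, "rx": 0, "ry": 0, "rz": 0, "claw": 0.24}
    - {"dx": 0, "dy": 0, "dz": 0, "rx": 0, "ry": 0, "rz": 0, "claw": 0.24}

```text
time_s: 27.95
ee_pos: [0.4024, -0.3949, 0.2273]
eef_rot: [-3.142, 0.001, 1.652]
force: [0.2, 0.3, -0.8]
grip_width: 0.0714
grip_force: 0.0
```

```bash
python3 lat.py; python3 mp.py
python3 - <<'E'
import numpy as np
from h import *
# length from bracket tail end to mate far end along the midline: flush gives 200 mm (top view)
T=shot("top"); I=np.load("I.npy"); s=I[...,2]-I[...,0]
L=[]
for off in(-3,0,3):
    r=lambda c: 178-(c-240)*.07+off
    rows=np.clip(np.round([r(c) for c in range(180,310)]).astype(int),0,399); q=s[rows,np.arange(180,310)]; k=np.where(q>50)[0]; a,b=k[0],k[-1]
    ca=180+a-1+(50-q[a-1])/(q[a]-q[a-1]); cb=180+b+(q[b]-50)/(q[b]-q[b+1])
    L.append(np.linalg.norm(unproj(T,ca,r(ca),.006)-unproj(T,cb,r(cb),.006)))
print("overall length mm",np.round(np.array(L)*1e3,1))
E
```

```text
mate x of upper/lower edge at own centre 0.5905 0.5409 slopes -0.0852 -0.0847 resid mm 0.21
brk x of upper/lower edge at own centre 0.6015 0.5519 slopes -0.088 -0.0898 resid mm 0.32
upper mate-brk at joint, mm -0.08
   with common slope -.085: -0.25
lower mate-brk at joint, mm -0.11
   with common slope -.085: -0.36
mate face y mm, yaw: [ 18.9329   1.6541 603.5   ] [4.900e-02 1.000e-03 1.803e+00] tcp [ 0.4052 -0.3906  0.2269] F [ 0.4 -0.1 -0.2]
overall length mm [198.3 198.6 198.9]
```

```bash
python3 -c "
from station import hand_in
print(hand_in())"
```

```text
the job is handed in; nothing more can be done
None
```

I tipped the blue bracket onto its long leg, slid it over and set it back to back with the lying blue one, then handed the job in at about 28 s; by camera there is no measurable gap, the edges line up to about 0.3 mm and the angles to about 0.2°, and the lying bracket was nudged about 1.9 mm.

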